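# Release a glued facade panel from its jig

### The arm

A 6-joint arm with a two-finger parallel gripper is mounted at the origin on the work surface. World frame = base frame: x ahead of the robot, y to its left, z up, the work surface at z = 0. Lengths are in m, angles in degrees, forces in N, time in s.
With the tool pointing down it reaches from about 0.4 to 0.825 m from the base axis. Payload 7 kg.
Tool frame: the origin (TCP) lies midway between the tips of the shut fingers; the grasp point (between the pads) lies 19 mm behind it; z points along the fingers, y is the line along which they close (so a half turn about z gives the same grasp; the last joint's range is limited). The gripper opens to 88 mm and grips with 3 to 60 N. Pads are 19 mm wide; open, the fingers measure 130 mm over their backs; the gripper's body (78 mm by 193 mm) begins 47 mm behind the grasp point.
Start: joints at [-47.607, 20.546, 0.682, 0, -70.136, -16.507], TCP at [0.295, -0.607, 0.189] pointing down, gripper open.
Joint ranges: [-176.03, 176.03], [-82.01, 121.73], [-58.28, 71.71], [-173.87, 95.51], [-174.79, -0.11], [-173.66, 173.66]. Speed limits (degrees/s): [136.94, 136.94, 172.46, 180, 180, 180].

### API

Orientations are given as [roll, pitch, yaw] about the fixed x, y, z axes, in that order (R = Rz(yaw) Ry(pitch) Rx(roll)).
In Python, from plant import r gives the robot as it stands. The module is installed in compiled form; this text tells all that it offers.
- The arm moves only by the tool play_rows, never from a script. Its argument "rows" is a list of rows, each an object with "slide": the shift along the tool's x, y, z as a fraction of full scale, a list of three; "delta_rot": the turn, a rotation vector about the tool's x, y, z as a fraction of full scale, a list of three; "fingers": the opening, from -1 (shut) to 1 (fully open). In form: [{"slide": [x, y, z], "delta_rot": [rx, ry, rz], "fingers": fingers}, ...]. A call has 1 to 8 rows; each row shifts and turns the commanded pose from where the row before left it, along the tool's axes as they then stand; what a row does not reach is not made up. Full scale, the value 1, is 0.15 m for a shift and 0.08 rad for a turn. A row lasts 1/8 s, in which the tool goes at most 62.5 mm and 10.7 degrees, less where a joint would pass 70% of its speed; a pose out of reach is approached as far as the arm can. A call with a number of a shift or a turn outside -1 to 1 is refused whole. A call with a gripper value outside its range is refused whole. The fingers move at their own pace and stop on an object; "squeeze" is the grip in N (left out, the last holds). Time passes only in rows, so rows that do not move let the fingers close. It gives the time, the measured TCP pose, the force, the opening and the grip force at its end, in the units of the state.
- r.get_state(): the state, without advancing time (a new reading comes with each control period).
- r.capture(name): name is "scene" or "top" or "wrist"; returns a dict with "image" (420x560x3 uint8, blue, green, red), "fx", "fy", "cx", "cy" (pixels), "R" (3x3) and "t" (3): a world point X has camera coordinates R X + t; the wrist camera has in their place "T_tool_cam" (4x4, takes a point from camera to tool coordinates, whose origin is the TCP and whose axes are the flange's). Camera axes: x right, y down, z forward; pixel columns grow to the right and rows downward; lengths in m; the calibration is good to about 2 mm. A picture is of the moment at which its call begins: read the wrist's pose just before it. There is no depth.
- r.close_job(): hands the job in; it is judged then, once.
The state is a dict: "time_s": time; "joints": joint angles; "qd": joint speeds; "joint_torque": joint torques, N m; "tcp_pos": TCP position; "eef_rot": TCP orientation; "contact_force": force on the tool from outside, world axes, zero at the start; "moment": the same for the moment, N m; "gripper_width": finger opening in m; "gripper_force": force on a finger pad.
Only numpy, scipy, OpenCV 4.12 (cv2) and the standard library are available. Lean on these libraries where they do the work, as an engineer would, in place of code of your own. Each camera call takes 0.05 s, during which the arm holds its last target. There are 200 camera calls.

### The job

The facade panel in the wooden gluing jig has set: fold the crank's grip with the orange ball up until it stands upright, then wind the crank anticlockwise (seen from above) by the grip to its stop, so that the red fork slides off the panel's shoulders. Pull the panel straight up out of the slot by its exposed top tab and set it on the free grey stand, centred, tab up, bottom edge on the ledge and leaning back on the two arms; do not let go of it before it is on the ledge. Leave the grip up and the fork back, and do not disturb the white panel or the other things on the desk.

Things in the scene. Friction and masses are not known exactly. Their poses are not given: they have to be found in the camera images.
- jig: Fixed gluing jig: dark brown wooden block, x -45 to 115, y -72 to 72 mm, 95 mm tall, with a slot, and at its +y side a blue gear housing 90 x 90 x 95 mm. Origin: at desk level under the slot's middle; z up. Slot: 15 mm wide (x), 115 mm long (y), open at the top, floor 15 mm above the desk. The crank's upright axis is at x 0, y +150 mm.
- panel: Pale wooden model facade with dark windows, 12 mm thick (x), body 110 wide (y), 80 tall (z), plus a central tab 50 wide on top, up to 114 mm; 60 to 130 g; front and back alike. Origin: middle of its bottom edge, z to the tab. It starts in the slot, axes as the jig's, locked by the red prongs over its shoulders; only the tab shows, 95 to 129 mm above the desk.
- panel_top (a point): Middle of the top edge of that panel's tab, 114 mm above the panel's origin along its z.
- fork (a joint): Red steel fork that slides along the jig's +x, in m, driven by the crank, 4 mm per rad: 0 clamped, 0.020 fully back. Two prongs 20 mm wide at jig y -43 and +43 mm, 98 to 105 mm above the desk, ends at x = -6 mm + value, joined by a cross bar at x = 84 to 99 mm + value. Between the prongs 66 mm are free for fingers.
- crank (a joint): Crank turn in rad about its upright axis, growing anticlockwise from above; starts at 0 to 0.5, stop at 5.0. Stays where left; needs about 0.1 N m. Its arm (10 mm wide, 111 to 119 mm above the desk) points from the axis to the grip's hinge, 65 mm out; at value c that direction is 2.862 + c rad anticlockwise from the jig's x axis.
- crank_axis (a point): Point on the crank's upright axis at the height of the grip's hinge, 138 mm above the desk.
- grip_hinge (a point): Centre of the grip's hinge at the outer end of the crank arm, 65 mm from the crank's axis, 138 mm above the desk. The hinge's axis is level, across the arm.
- grip (a joint): Fold of the grip (shaft with an orange ball) in rad: 0 folded flat, lying along the top of the arm with its ball near the crank's axis; 1.57 standing straight up; stop at 1.6. Its end swings up and outwards, away from the crank's axis. Starts between 0 and 0.25. Stiff hinge (0.08 N m), stays where left.
- grip_ball (a point): Centre of the orange ball, 26 mm in diameter, at the free end of the grip, 56 mm from the hinge; a steel shaft of 12 mm diameter joins it to the hinge. The ball spins freely about the shaft and, on a cross pin that starts parallel to the grip's hinge, about that pin, so it can be pinched and led round with the gripper's heading unchanged. Pinch the ball to swing the grip up and to wind the crank.
- free_stand: Empty one of two equal fixed grey stands, 90 (x) x 130 (y), 90 mm tall; origin under its middle. Its two arms (18 mm wide, at y -43 and +43, 65 mm long) lean 0.26 rad from vertical to -x; the ledge, square to them, rises to +x, 30 mm deep to a front lip 10 mm high. A seated panel has its origin at x 6, y 0, z 30 mm, z axis leaning 0.26 rad to -x.
- ledge (a point): Middle of the line where the ledge of the empty stand meets the face of its arms, 28 mm above the desk.
- used_stand: The other grey stand, same shape and frame; the white panel leans on it.
- white_panel: White panel of the same shape, leaning on the other stand. Origin: middle of its bottom edge. Leave it alone.
- glue: White glue bottle, 52 mm diameter, 150 mm tall; origin at its base. Leave alone.
- pencil_pot: Green pot, 80 mm diameter, 100 mm tall, with pencils up to 180 mm; origin at its base. Leave alone.
- massing_model: Small white and wood building model on a 100 x 100 mm card base, 98 mm tall; origin under its middle. Leave alone.
- tape: Roll of blue tape lying flat, 96 mm diameter, 24 mm tall; origin under its middle. Leave alone.
- sanding_block: Cork sanding block 70 x 35 x 25 mm; origin under its middle. Leave alone.
- scale_rule: Flat aluminium rule 200 x 26 x 5 mm; origin under its middle. Leave alone.
Things that resemble listed ones, but are neither listed nor needed, are in the scene too. There is more than one size of the panel; the one meant has the size given above.

How it is judged:
By the outcome, as a careful person would: the job done as asked, in the order asked, and still so for the second after the job is handed in, with the robot touching nothing.
It also fails if it takes over 67 s, if anything falls off the work surface, if the arm or the gripper's body presses on something with over 40 N, if the wrist force passes 120 N, or if a joint passes its speed limit or range.

## Working session

There is one attempt and no reset: what is moved stays moved. The work goes in short steps, Python scripts to look and compute and a tool call to move; the robot and the scene stay as the last step left them, time stands still between calls to the robot, and variables do not carry over. Pictures are saved under pics/ and viewed, at most 10 in all, crops included, and the job is handed in when it is done.

Besides the shell and the picture viewer there is one more tool, called after "Call:" as name([rows], argument=value, ...), one row to a line, values as JSON. play_rows: Moves the arm, as the interface text tells. Shift numbers are shares of 0.15 m and turn numbers shares of 0.08 rad, none past 1 either way. Its arguments: {"type":"object","properties":{"rows":{"type":"array"},"squeeze":{"type":"number"}},"required":["rows"]}

```bash
mkdir -p pics; python3 - <<'E'
from plant import r
import cv2,pickle
d={n:r.capture(n) for n in("scene","top")}
pickle.dump(d,open("c0.pkl","wb"))
for n in d: cv2.imwrite(f"pics/{n}0.png",cv2.resize(d[n]["image"],(784,588),interpolation=cv2.INTER_CUBIC)); print(n,d[n]["fx"],d[n]["R"],d[n]["t"])
print(r.get_state())
E
```

```text
scene 406.8857735244675 [[-0.63223547  0.77477519 -0.00130505]
 [ 0.66084246  0.53838278 -0.52290652]
 [-0.40443238 -0.33146249 -0.85238904]] [ 0.29695884 -0.35700514  1.25571153]
top 418.9387034844632 [[ 0.0209423  -0.99890022  0.0419495 ]
 [-0.98245135 -0.0283395  -0.18435352]
 [ 0.1853396  -0.03735256 -0.98196437]] [0.02537544 0.58638776 0.99957104]
{'time_s': 0.1, 'joints': array([-4.76058175e+01,  2.05880322e+01,  6.39527790e-01, -1.60508844e-02,
       -7.01341993e+01, -1.65076475e+01]), 'qd': array([ 0.06015066, -0.05184343,  0.1056363 ,  0.10517608,  0.01277366,
       -0.05369447]), 'joint_torque': array([-4.90133272e-03, -5.84163022e+01,  2.93750149e+01,  7.01568961e+00,
        1.01316691e-02, -5.97570829e-05]), 'tcp_pos': array([ 0.29446549, -0.6068579 ,  0.18801762]), 'eef_rot': array([ 1.79916417e+02, -9.03398679e-03, -1.54118924e+02]), 'contact_force': array([ 0.63427526, -0.06364732,  0.17743045]), 'moment': array([ 0.01130436, -0.017587  , -0.00790639]), 'gripper_force': 0.0, 'gripper_width': 0.08750838224174388}
```

View pics/scene0.png

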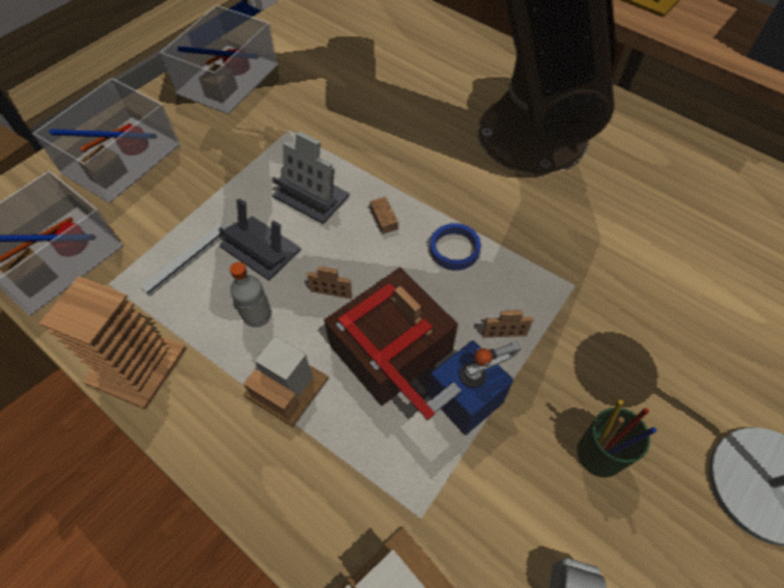

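View pics/top0.png

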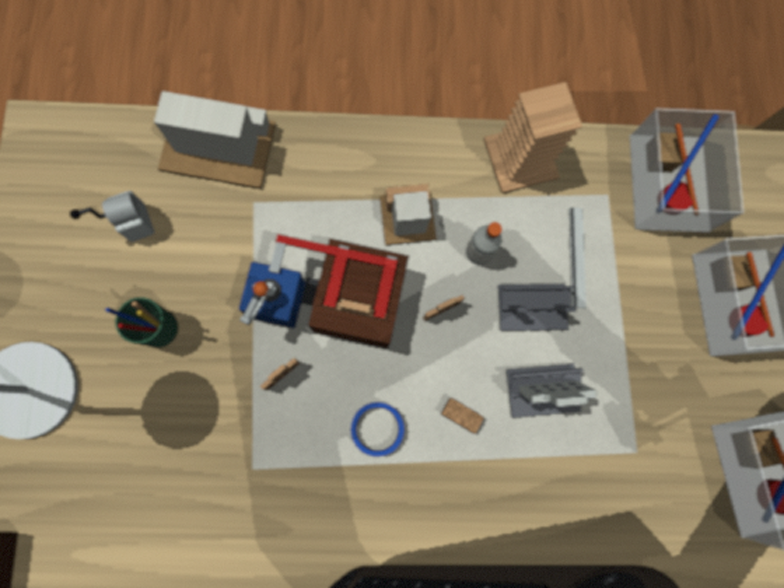

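The top view shows the jig (native about 255,210), with the crank and orange ball at (188,205). The panel's tab is at (253,218). The two loose panels on the mat, (317,219) and (200,267), are small lookalikes; the one meant is the panel in the slot. The empty stand is at (382,220), and the stand at (390,278) holds the white panel. I'll confirm with one enlarged set of crops.

```bash
cat > tiles.py <<'E'
import cv2,numpy as np
def tiles(specs,name,s=3):
    # specs: (img,x0,y0) each 133x100 -> 400x300
    o=[]
    for im,x,y in specs:
        t=cv2.resize(im[y:y+100,x:x+133],(399,300),interpolation=cv2.INTER_CUBIC)
        t=cv2.convertScaleAbs(t,alpha=1.4,beta=15)
        for k in range(0,133,20):
            cv2.putText(t,str(x+k),(k*3,8),0,.3,(0,255,255),1);cv2.line(t,(k*3,10),(k*3,14),(0,255,255),1)
        for k in range(0,100,20):
            cv2.putText(t,str(y+k),(0,k*3+4),0,.3,(0,255,255),1)
        o.append(t)
    cv2.imwrite(name,np.vstack([np.hstack(o[:2]),np.hstack(o[2:])]))
E
python3 - <<'E'
import pickle
from tiles import *
d=pickle.load(open("c0.pkl","rb"));s=d["scene"]["image"];t=d["top"]["image"]
tiles([(t,167,160),(t,335,195),(s,230,190),(s,145,120)],"pics/t1.png")
E
```

```text
(no output)
```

View pics/t1.png

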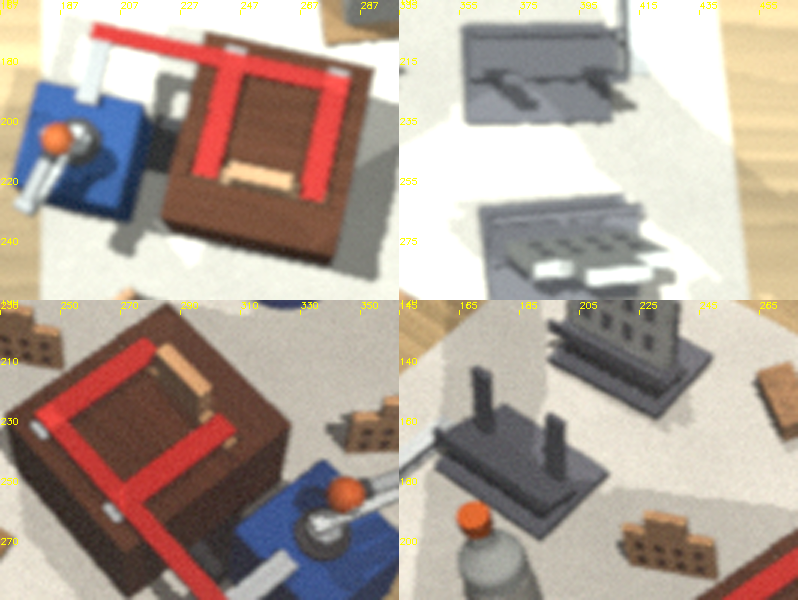

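The crops confirm the panel in the slot (tab between the red prongs), the empty stand with two bare arms, and the grip folded over the crank. Next I'll fit the poses from the corner pixels.

```bash
cat > geo.py <<'E'
import numpy as np,pickle
from scipy.optimize import least_squares
d=pickle.load(open("c0.pkl","rb"))
def proj(c,X):
    p=np.atleast_2d(X)@np.array(c["R"]).T+np.array(c["t"]);return np.c_[c["fx"]*p[:,0]/p[:,2]+c["cx"],c["fy"]*p[:,1]/p[:,2]+c["cy"]]
def place(q,L):
    c,s=np.cos(q[2]),np.sin(q[2]);L=np.atleast_2d(L)
    return np.c_[q[0]+c*L[:,0]-s*L[:,1],q[1]+s*L[:,0]+c*L[:,1],L[:,2]]
def fit(obs,q0):
    # obs: (camname,(u,v),(x,y,z) local m)
    f=lambda q:np.concatenate([(proj(d[n],place(q,P))[0]-uv) for n,uv,P in obs])
    s=least_squares(f,q0,loss="soft_l1",f_scale=1.0);return s.x,f(s.x).reshape(-1,2)
def tri(u):
    f=lambda X:np.concatenate([proj(d[n],X)[0]-uv for n,uv in u.items()])
    s=least_squares(f,[.6,0,.1]);return s.x,s.fun
def onz(n,uv,z):
    c=d[n];R=np.array(c["R"]);C=-R.T@np.array(c["t"]);v=R.T@[(uv[0]-c["cx"])/c["fx"],(uv[1]-c["cy"])/c["fy"],1];return C+v*(z-C[2])/v[2]
E
python3 - <<'E'
from geo import *
np.set_printoptions(precision=4,suppress=True)
T=lambda X,Y:(167+X/3,160+Y/3); S=lambda X,Y:(230+X/3,190+(Y-300)/3)
T2=lambda X,Y:(335+(X-399)/3,195+Y/3); S2=lambda X,Y:(145+(X-399)/3,120+(Y-300)/3)
h=.095
q,e=fit([("top",T(208,33),(.115,.072,h)),("top",T(373,68),(.115,-.072,h)),("top",T(332,262),(-.045,-.072,h)),("top",T(163,218),(-.045,.072,h)),
("scene",S(170,303),(-.045,-.072,h)),("scene",S(8,428),(.115,-.072,h)),("scene",S(288,425),(-.045,.072,h)),("scene",S(130,555),(.115,.072,h)),
],[.6,0,-.2]);print("jig",q,np.degrees(q[2]));print(e)
print("tab ctr",onz("top",T(258,173),.129), place(q,(0,0,.129)))
print("ball",tri({"top":T(57,138),"scene":S(347,494)}))
print("hinge",tri({"top":T(25,205),"scene":(369.3,248.6)}), "axis",place(q,(0,.15,.138)))
print("top cam",-np.array(d["top"]["R"]).T@d["top"]["t"])
for z in(0,.015): 
  print([onz("scene",S2(*p),z)[:2] for p in((437,467),(542,538),(608,473),(503,405))])
  print([onz("top",T2(*p),z)[:2] for p in((463,25),(612,25),(612,122),(466,122))])
print("tips",onz("scene",S2(482,370),.09),onz("scene",S2(555,417),.09))
for n,p in(("glue",(353,167)),("wtab1",None)):
  if p: print(n,onz("top",p,.15))
print("whitetab",onz("top",T2(553,270),.140),onz("top",T2(618,275),.14))
print("pot",onz("top",(103,229),.1))
E
```

```text
jig [ 0.5654  0.1014 -0.1882] -10.782020528575629
[[-2.6886 -1.2992]
 [-0.3873 -0.5476]
 [-0.2197 -1.8525]
 [-2.9273  0.0381]
 [-0.1225 -1.7985]
 [-1.2069 -5.1805]
 [ 2.6238 -1.2919]
 [-0.8893 -1.1087]]
tab ctr [0.5672 0.0987 0.129 ] [[0.5654 0.1014 0.129 ]]
ball (array([0.5856, 0.252 , 0.1493]), array([-0.4072,  0.1913, -0.391 , -0.054 ]))
hinge (array([0.5358, 0.2777, 0.1313]), array([-0.9956,  0.4382, -0.9709, -0.1222])) axis [[0.5935 0.2488 0.138 ]]
top cam [0.3903 0.0793 1.0886]
[array([ 0.6415, -0.2985]), array([ 0.6352, -0.1705]), array([ 0.5494, -0.1748]), array([ 0.5549, -0.305 ])]
[array([ 0.638 , -0.1742]), array([ 0.6421, -0.3094]), array([ 0.554 , -0.3061]), array([ 0.5505, -0.1756])]
[array([ 0.6464, -0.287 ]), array([ 0.6403, -0.1611]), array([ 0.5558, -0.1655]), array([ 0.5613, -0.2934])]
[array([ 0.6346, -0.1707]), array([ 0.6387, -0.304 ]), array([ 0.5518, -0.3008]), array([ 0.5483, -0.1721])]
tips [ 0.5783 -0.2773  0.09  ] [ 0.5749 -0.1927  0.09  ]
glue [ 0.6912 -0.1326  0.15  ]
whitetab [ 0.419  -0.2074  0.14  ] [ 0.4164 -0.2569  0.14  ]
pot [0.5354 0.45   0.1   ]
```

The jig fits at about (0.565, 0.101) with yaw -10.8°, and the empty stand at about (0.595, -0.238) with yaw +2°. The ball at z 0.149 puts the fold at about 0.2 rad, which is plausible. I'll raise the tool and turn it across the crank arm.

Call:
play_rows([
  {"slide": [0,0,-0.15],"delta_rot": [0,0,1],"fingers": 1},
  {"slide": [0,0,-0.15],"delta_rot": [0,0,1],"fingers": 1},
  {"slide": [0,0,-0.15],"delta_rot": [0,0,1],"fingers": 1},
  {"slide": [0,0,-0.15],"delta_rot": [0,0,1],"fingers": 1},
  {"slide": [0,0,-0.15],"delta_rot": [0,0,1],"fingers": 1},
  {"slide": [0,0,-0.1],"delta_rot": [0,0,1],"fingers": 1},
  {"slide": [0,0,-0.05],"delta_rot": [0,0,1],"fingers": 1},
  {"slide": [0,0,0],"delta_rot": [0,0,1],"fingers": 1},
])

```text
time_s: 1.1
tcp_pos: [0.2947, -0.6073, 0.3242]
eef_rot: [-180.0, 0.0, 169.1]
contact_force: [-0.9, -0.3, 0.7]
gripper_width: 0.0874
gripper_force: 0.0
```

Call:
play_rows([
  {"slide": [0,0,0],"delta_rot": [0,0,1],"fingers": 1},
  {"slide": [0,0,0],"delta_rot": [0,0,1],"fingers": 1},
  {"slide": [0,0,0],"delta_rot": [0,0,1],"fingers": 1},
  {"slide": [0,0,0],"delta_rot": [0,0,0.46],"fingers": 1},
])

```text
time_s: 1.6
tcp_pos: [0.2946, -0.6071, 0.3234]
eef_rot: [180.0, -0.0, 153.3]
contact_force: [-1.3, -1.0, -0.3]
gripper_width: 0.0879
gripper_force: 0.0
```

```bash
cat > go.py <<'E'
import sys,numpy as np
from plant import r
from scipy.spatial.transform import Rotation as Ro
s=r.get_state();R=Ro.from_euler("xyz",s["eef_rot"],degrees=True)
def rel(p,rpy=None):
    print("t",round(s["time_s"],2),"tcp",s["tcp_pos"].round(4),"rpy",s["eef_rot"].round(2),"w",round(s["gripper_width"],4),"F",s["contact_force"].round(1))
    print("slide total",(R.inv().apply(np.array(p)-s["tcp_pos"])/.15).round(3))
    if rpy is not None: print("rot total",((R.inv()*Ro.from_euler("xyz",rpy,degrees=True)).as_rotvec()/.08).round(2))
if __name__=="__main__":
    a=[float(v) for v in sys.argv[1:]];rel(a[:3],a[3:6] if len(a)>3 else None)
E
python3 go.py .575 .235 .30 180 0 153.4; python3 -c "
from plant import r
print(r.capture('wrist')['T_tool_cam'])"
```

```text
t 1.6 tcp [ 0.2946 -0.6071  0.3234] rpy [ 1.7997e+02 -4.0000e-02  1.5328e+02] w 0.0879 F [-1.3 -1.  -0.3]
slide total [0.854 5.855 0.159]
rot total [ 0.01 -0.01 -0.03]
[[-1.51696218e-04 -9.53316728e-01 -3.01972172e-01  8.20762189e-02]
 [ 9.99999645e-01  1.05671766e-04 -8.35953940e-04  2.54193676e-04]
 [ 8.28838808e-04 -3.01972191e-01  9.53316374e-01 -1.95390571e-01]
 [ 0.00000000e+00  0.00000000e+00  0.00000000e+00  1.00000000e+00]]
```

Call:
play_rows([
  {"slide": [0.053,0.36,0],"delta_rot": [0,0,0],"fingers": 1},
  {"slide": [0.053,0.36,0],"delta_rot": [0,0,0],"fingers": 1},
  {"slide": [0.053,0.36,0],"delta_rot": [0,0,0],"fingers": 1},
  {"slide": [0.053,0.36,0],"delta_rot": [0,0,0],"fingers": 1},
  {"slide": [0.053,0.36,0],"delta_rot": [0,0,0],"fingers": 1},
  {"slide": [0.053,0.36,0],"delta_rot": [0,0,0],"fingers": 1},
  {"slide": [0.053,0.36,0],"delta_rot": [0,0,0],"fingers": 1},
  {"slide": [0.053,0.36,0],"delta_rot": [0,0,0],"fingers": 1},
])

```text
time_s: 2.65
tcp_pos: [0.4317, -0.1909, 0.3241]
eef_rot: [180.0, 0.0, 153.4]
contact_force: [1.2, -1.1, -0.3]
gripper_width: 0.0879
gripper_force: 0.0
```

Call:
play_rows([
  {"slide": [0.053,0.36,0.02],"delta_rot": [0,0,0],"fingers": 1},
  {"slide": [0.053,0.36,0.02],"delta_rot": [0,0,0],"fingers": 1},
  {"slide": [0.053,0.36,0.02],"delta_rot": [0,0,0],"fingers": 1},
  {"slide": [0.053,0.36,0.02],"delta_rot": [0,0,0],"fingers": 1},
  {"slide": [0.053,0.36,0.02],"delta_rot": [0,0,0],"fingers": 1},
  {"slide": [0.053,0.36,0.02],"delta_rot": [0,0,0],"fingers": 1},
  {"slide": [0.053,0.36,0.02],"delta_rot": [0,0,0],"fingers": 1},
  {"slide": [0.053,0.36,0.02],"delta_rot": [0,0,0],"fingers": 1},
])

```text
time_s: 3.65
tcp_pos: [0.5687, 0.2239, 0.2999]
eef_rot: [180.0, 0.0, 153.4]
contact_force: [1.2, -1.3, -0.5]
gripper_width: 0.0879
gripper_force: 0.0
```

Call:
play_rows([
  {"slide": [0,0.1,0],"delta_rot": [0,0,0],"fingers": 1},
  {"slide": [0,0,0],"delta_rot": [0,0,0],"fingers": 1},
])

```text
time_s: 3.9
tcp_pos: [0.5751, 0.2361, 0.299]
eef_rot: [-179.9, -0.0, 153.5]
contact_force: [-1.4, -0.3, 0.3]
gripper_width: 0.0878
gripper_force: 0.0
```

```bash
cat > wr.py <<'E'
from plant import r
import cv2,pickle,numpy as np,sys
from scipy.spatial.transform import Rotation as Ro
def grab(name):
    s=r.get_state();c=r.capture("wrist")
    T=np.eye(4);T[:3,:3]=Ro.from_euler("xyz",s["eef_rot"],degrees=True).as_matrix();T[:3,3]=s["tcp_pos"]
    W=T@np.array(c["T_tool_cam"]);c["R"]=W[:3,:3].T;c["t"]=-W[:3,:3].T@W[:3,3]
    pickle.dump(c,open(name+".pkl","wb"));cv2.imwrite(f"pics/{name}.png",cv2.resize(c["image"],(800,600),interpolation=cv2.INTER_CUBIC))
    print(s["time_s"],s["tcp_pos"],s["eef_rot"]);return c
if __name__=="__main__": grab(sys.argv[1])
E
python3 wr.py w1
```

```text
3.9 [0.57513433 0.23609508 0.2989549 ] [-1.79916717e+02 -3.88499452e-02  1.53459976e+02]
```

View pics/w1.png

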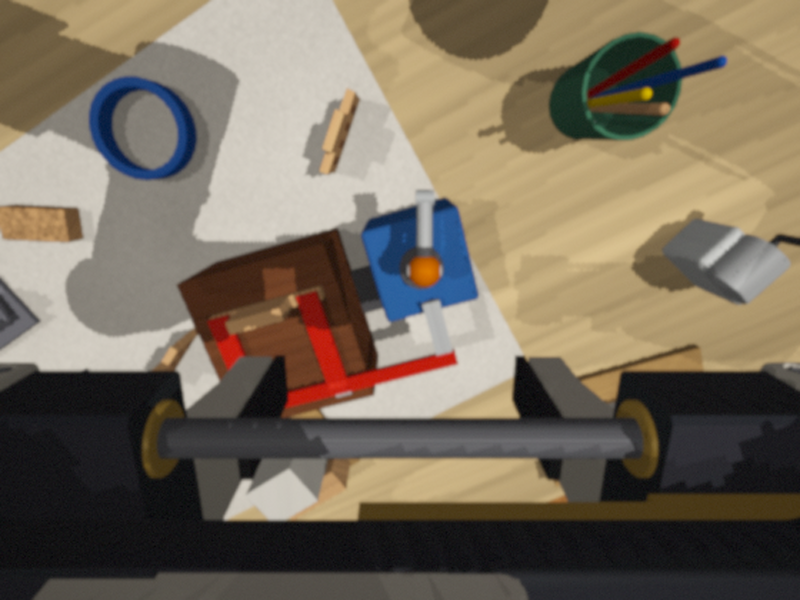

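In the wrist view, scaled 800x600, the arm lies vertical, so the heading is right. The orange ball is at (423,270), the grip hinge at about (425,198), and the tab between the prongs at about (268,312).

```bash
python3 - <<'E'
from geo import *; import geo,cv2
np.set_printoptions(precision=4,suppress=True)
d["w"]=pickle.load(open("w1.pkl","rb"))
def ballpx(n,near):
    im=d[n]["image"];h=cv2.cvtColor(im,cv2.COLOR_BGR2HSV);m=cv2.inRange(h,(4,150,90),(18,255,255))
    k,l,st,ce=cv2.connectedComponentsWithStats(m);i=1+np.argmin(np.hypot(*(ce[1:]-near).T)+1000*(st[1:,4]<15));print(n,ce[i],st[i]);return ce[i]
u={"top":ballpx("top",(186,206)),"scene":ballpx("scene",(345.7,254.7)),"w":ballpx("w",(296,189))}
b,e=tri(u);print("ball",b,e)
print("ball w on z",onz("w",u["w"],b[2]))
hw=onz("w",(425/1.4286,198/1.4286),.138);print("hinge",hw, np.linalg.norm(hw-b))
print("tab w",onz("w",(268/1.4286,312/1.4286),.129))
# axis given ball hinge direction: 65 mm from hinge toward ball
v=(b-hw)[:2];v/=np.hypot(*v);print("axis est",hw[:2]+.065*v,"dir",np.degrees(np.arctan2(*(-v)[::-1])))
# housing top corners
for p in((365,228),(458,203),(477,298),(385,320)): print(onz("w",(p[0]/1.4286,p[1]/1.4286),.095))
print(place((.5654,.1014,-.1882),[(-.045,.105,.095),(-.045,.195,.095),(.045,.195,.095),(.045,.105,.095)]))
E
```

```text
top [185.7344 205.875 ] [182 202   9   9  64]
scene [345.3256 254.0233] [341 249  10  11  86]
w [296.7322 189.2432] [287 180  21  21 366]
ball [0.5861 0.2516 0.1524] [-0.1578 -0.1647 -0.1804 -0.0476 -0.034  -0.1132]
ball w on z [0.5862 0.2516 0.1524]
hinge [0.5383 0.2762 0.138 ] 0.05563052353462991
tab w [0.5654 0.1149 0.129 ]
axis est [0.5961 0.2464] dir 152.6922895137238
[0.5424 0.218  0.095 ]
[0.5593 0.3004 0.095 ]
[0.646  0.2805 0.095 ]
[0.6273 0.1944 0.095 ]
[[0.5408 0.213  0.095 ]
 [0.5577 0.3014 0.095 ]
 [0.6461 0.2845 0.095 ]
 [0.6292 0.1961 0.095 ]]
```

```bash
python3 go.py .5862 .2516 .134 180 0 153
```

```text
t 3.95 tcp [0.575  0.2352 0.2995] rpy [-1.7995e+02 -2.0000e-02  1.5341e+02] w 0.0875 F [-0.2 -0.3 -0.6]
slide total [-0.018  0.132  1.103]
rot total [-0.01 -0.    0.09]
```

Call:
play_rows([
  {"slide": [-0.018,0.132,0.25],"delta_rot": [0,0,0.09],"fingers": 1},
  {"slide": [0,0,0.3],"delta_rot": [0,0,0],"fingers": 0.4},
  {"slide": [0,0,0.3],"delta_rot": [0,0,0],"fingers": 0.0},
  {"slide": [0,0,0.2],"delta_rot": [0,0,0],"fingers": 0.0},
  {"slide": [0,0,0.053],"delta_rot": [0,0,0],"fingers": 0.0},
  {"slide": [0,0,0],"delta_rot": [0,0,0],"fingers": -1},
  {"slide": [0,0,0],"delta_rot": [0,0,0],"fingers": -1},
  {"slide": [0,0,0],"delta_rot": [0,0,0],"fingers": -1},
], squeeze=25)

```text
time_s: 4.95
tcp_pos: [0.587, 0.2523, 0.1359]
eef_rot: [179.9, 0.1, 152.9]
contact_force: [-0.6, -0.0, -0.3]
gripper_width: 0.0227
gripper_force: 0.0
```

```bash
python3 - <<'E'
from plant import r
import numpy as np
s=r.get_state();print(s["tcp_pos"],s["eef_rot"],s["gripper_width"],s["gripper_force"],s["contact_force"])
# arc in tool x-z plane: ball moves from fold a0 to 1.57 in steps
H=.138;a0=np.arcsin((.1524-H)/.056);a=np.linspace(a0,1.585,9)
for p,q in zip(a[:-1],a[1:]): print(np.round([.056*(np.cos(p)-np.cos(q))/.15,-.056*(np.sin(q)-np.sin(p))/.15],3))
E
```

```text
[0.587035   0.25229966 0.13587343] [1.79881889e+02 5.70070284e-02 1.52947282e+02] 0.022709142898499107 0.0 [-0.58656778 -0.04539273 -0.28651542]
[ 0.021 -0.058]
[ 0.03  -0.054]
[ 0.039 -0.048]
[ 0.046 -0.041]
[ 0.052 -0.033]
[ 0.057 -0.024]
[ 0.06  -0.014]
[ 0.062 -0.004]
```

Call:
play_rows([
  {"slide": [0,0,0],"delta_rot": [0,0,0],"fingers": -1},
])

```text
time_s: 5.08
tcp_pos: [0.5867, 0.2522, 0.1352]
eef_rot: [179.9, 0.0, 152.9]
contact_force: [-1.3, 0.1, -0.1]
gripper_width: 0.0128
gripper_force: 0.0
```

```bash
python3 - <<'E'
from wr import *
from tiles import *
c=grab("w2"); s=r.capture("scene")["image"]; t=r.capture("top")["image"]; w=c["image"]
tiles([(t,120,160),(w,230,210),(s,290,200),(w,230,140)],"pics/t2.png"); st=r.get_state(); print(st["gripper_width"],st["gripper_force"])
E
```

```text
5.075 [0.58666332 0.25215832 0.13516362] [1.79940193e+02 2.74365400e-02 1.52949858e+02]
0.0024771761680937353 0.0
```

View pics/t2.png

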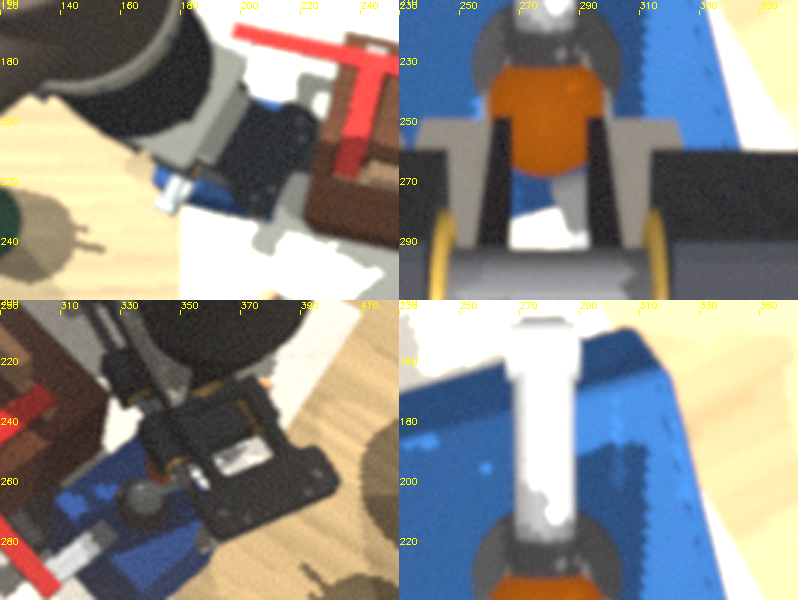

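```bash
python3 - <<'E'
from geo import *
import cv2
c=pickle.load(open("w2.pkl","rb"));t=np.array([.58666,.25216,.13516])
print("tcp",proj(c,t),"grasp",proj(c,t+[0,0,.019]),"ball0",proj(c,[.5862,.2516,.1524]))
h=cv2.cvtColor(c["image"],cv2.COLOR_BGR2HSV);m=cv2.inRange(h,(4,150,60),(18,255,255));k,l,s,ce=cv2.connectedComponentsWithStats(m);i=1+s[1:,4].argmax();print(ce[i],s[i],c["fx"])
for z in(.138,.145,.152): print(z,onz.__call__ if 0 else None)
d["w"]=c
for z in(.135,.14,.145,.152):
  X=onz("w",(278,247),z);print(z,X,"px diam",c["fx"]*.026/(np.array(c["R"])@X+c["t"])[2])
E
python3 go.py .5862 .2516 .134
```

```text
tcp [[279.48487316 237.97165936]] grasp [[279.48033351 250.10970572]] ball0 [[278.3287807  248.65983725]]
[103.88536621 246.0788199 ] [  10  206  179   86 6813] 316.61289299193595
0.138 None
0.145 None
0.152 None
0.135 [0.59211424 0.24825013 0.135     ] px diam 38.60842600099885
0.14 [0.59010388 0.24930689 0.14      ] px diam 39.6216915867979
0.145 [0.58809352 0.25036364 0.145     ] px diam 40.68957628505855
0.152 [0.58527902 0.25184309 0.152     ] px diam 42.28511330311784
t 5.22 tcp [0.5865 0.252  0.1346] rpy [1.7998e+02 1.0000e-02 1.5295e+02] w 0.0025 F [0.5 0.2 0.4]
slide total [ 0.    -0.003  0.004]
```

The fingers shut above the ball. The wrist view puts the visible finger tips at row 250, with a gap of 161 px for 88 mm, so they are about 37 mm short of the stated TCP. Straddling the arm, the gripper can safely go lower, so I'll open and descend in part.

Call:
play_rows([
  {"slide": [0,0,0],"delta_rot": [0,0,0],"fingers": 0.5},
  {"slide": [0,0,0],"delta_rot": [0,0,0],"fingers": 0.5},
  {"slide": [0,0,0],"delta_rot": [0,0,0],"fingers": 0.5},
  {"slide": [0,0,0],"delta_rot": [0,0,0],"fingers": 0.5},
  {"slide": [0,0,0.1],"delta_rot": [0,0,0],"fingers": 0.5},
  {"slide": [0,0,0.08],"delta_rot": [0,0,0],"fingers": 0.5},
  {"slide": [0,0,0],"delta_rot": [0,0,0],"fingers": 0.5},
])

```text
time_s: 6.1
tcp_pos: [0.5854, 0.2512, 0.1054]
eef_rot: [-179.8, -0.1, 152.9]
contact_force: [-0.2, 0.2, -0.3]
gripper_width: 0.0643
gripper_force: 0.0
```

```bash
python3 - <<'E'
from wr import *
from tiles import *
c=grab("w3"); s=r.capture("scene")["image"]; w=c["image"]
tiles([(w,170,190),(w,290,190),(s,290,200),(w,230,260)],"pics/t3.png"); st=r.get_state(); print(st["gripper_width"],st["contact_force"])
E
```

```text
6.1 [0.58542975 0.25122597 0.10544684] [-1.79836378e+02 -8.53543004e-02  1.52933190e+02]
0.0653347624575898 [ 1.25613166  0.93334404 -0.02334667]
```

View pics/t3.png

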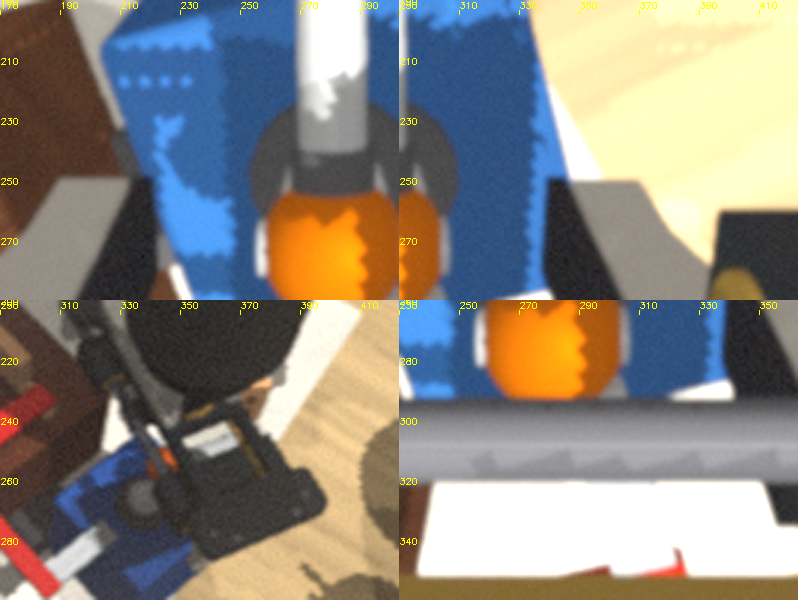

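The ball now sits between the fingers: centre about row 272, finger tips at row 250, no contact. I'll go 8 mm lower and close.

Call:
play_rows([
  {"slide": [0,0,0.05],"delta_rot": [0,0,0],"fingers": 0.4},
  {"slide": [0,0,0],"delta_rot": [0,0,0],"fingers": -1},
  {"slide": [0,0,0],"delta_rot": [0,0,0],"fingers": -1},
  {"slide": [0,0,0],"delta_rot": [0,0,0],"fingers": -1},
  {"slide": [0,0,0],"delta_rot": [0,0,0],"fingers": -1},
  {"slide": [0,0,0],"delta_rot": [0,0,0],"fingers": -1},
], squeeze=25)

```text
time_s: 6.95
tcp_pos: [0.5864, 0.2518, 0.1001]
eef_rot: [-180.0, 0.0, 152.9]
contact_force: [-1.8, -0.4, 0.9]
gripper_width: 0.0246
gripper_force: 25.0
```

Call:
play_rows([
  {"slide": [0.021,0,-0.058],"delta_rot": [0,0,0],"fingers": -1},
  {"slide": [0.03,0,-0.054],"delta_rot": [0,0,0],"fingers": -1},
  {"slide": [0.039,0,-0.048],"delta_rot": [0,0,0],"fingers": -1},
  {"slide": [0.046,0,-0.041],"delta_rot": [0,0,0],"fingers": -1},
  {"slide": [0.052,0,-0.033],"delta_rot": [0,0,0],"fingers": -1},
  {"slide": [0.057,0,-0.024],"delta_rot": [0,0,0],"fingers": -1},
  {"slide": [0.06,0,-0.014],"delta_rot": [0,0,0],"fingers": -1},
  {"slide": [0.05,0,-0.003],"delta_rot": [0,0,0],"fingers": -1},
])

```text
time_s: 7.95
tcp_pos: [0.5394, 0.2761, 0.1436]
eef_rot: [179.9, 0.1, 153.0]
contact_force: [-1.0, -3.6, 9.1]
gripper_width: 0.0244
gripper_force: 25.0
```

Call:
play_rows([
  {"slide": [0,0,0],"delta_rot": [0,0,0],"fingers": -1},
  {"slide": [0,0,0],"delta_rot": [0,0,0],"fingers": -1},
])

```text
time_s: 8.2
tcp_pos: [0.5389, 0.2763, 0.1435]
eef_rot: [179.9, 0.1, 153.0]
contact_force: [-3.1, -3.3, 9.6]
gripper_width: 0.024
gripper_force: 25.0
```

```bash
python3 - <<'E'
from wr import *
from geo import *
c=grab("w4"); d["w"]=c; sc=r.capture("scene")
for n,im in(("w",c),("s",sc)):
    h=cv2.cvtColor(im["image"],cv2.COLOR_BGR2HSV);m=cv2.inRange(h,(4,150,60),(18,255,255));k,l,s,ce=cv2.connectedComponentsWithStats(m)
    for i in range(1,k):
        if s[i,4]>20: print(n,ce[i].round(1),s[i])
print("exp ball",proj(c,[.5383,.2765,.194]),proj(sc,[.5383,.2765,.194]), r.get_state()["contact_force"])
from tiles import tiles
tiles([(c["image"],220,200),(c["image"],100,230),(sc["image"],290,200),(sc["image"],310,170)],"pics/t4.png")
E
```

```text
8.2 [0.5389083  0.27634434 0.14354595] [1.79919483e+02 5.94919904e-02 1.52991446e+02]
w [529.6  73.5] [519  70  23   8  24]
w [168.3 245.7] [148 239  42  13  97]
w [200.1 253.8] [189 247  21  12 161]
w [278.3 273.7] [ 255  251   47   42 1678]
w [ 89.5 287.1] [ 72 282  32  10 128]
w [ 64.4 336. ] [ 46 321  50  44 764]
w [ 96.9 360.9] [ 80 358  28   7  73]
s [151.3  42.3] [147  40  10   6  29]
s [ 65.6 102.3] [58 98 17 10 58]
s [ 40.  161.8] [ 30 156  21  11  58]
s [ 10.3 178.7] [  0 173  24  14  89]
s [169.9 192.6] [165 187  10  12  99]
s [310.1 231.8] [301 223  20  17  68]
s [287.6 231.1] [278 226  24  12  60]
s [279.6 240.5] [274 237  13  10  31]
s [299.  247.4] [292 241  14  14  52]
s [ 69.9 360.8] [    0   263   198   157 18287]
s [443.3 311. ] [436 304  16  15  23]
exp ball [[279.23856071 275.13394195]] [[372.81897247 234.55129089]] [-2.39884287 -3.63121666 10.30133323]
```

The ball stands where an upright grip puts it: expected pixel (279,275), seen (278,274). The tool is pressing down slightly, so I'll ease it up 2 mm and work out the winding steps.

Call:
play_rows([
  {"slide": [0,0,-0.013],"delta_rot": [0,0,0],"fingers": -1},
  {"slide": [0,0,0],"delta_rot": [0,0,0],"fingers": -1},
])

```text
time_s: 8.55
tcp_pos: [0.5386, 0.2763, 0.1437]
eef_rot: [180.0, -0.0, 153.0]
contact_force: [-2.5, -1.7, 5.5]
gripper_width: 0.0244
gripper_force: 25.0
```

```bash
python3 - <<'E'
from plant import r
import numpy as np
s=r.get_state();print(s["tcp_pos"],s["eef_rot"][2],s["contact_force"])
ax=np.array([.5945,.2476]);v=s["tcp_pos"][:2]-ax;R=np.hypot(*v);a=np.arctan2(v[1],v[0]);y=np.radians(s["eef_rot"][2])
print(R,np.degrees(a));th=a-y+np.arange(25)*.2
p=np.c_[R*np.cos(th),-R*np.sin(th)]/.15
print(np.diff(p,axis=0).round(3).tolist())
E
```

```text
[0.53857261 0.27629372 0.14373618] 152.9545645787263 [-2.51597876 -1.67691774  5.53623048]
0.06285858861902961 152.83977074888767
[[-0.008, -0.083], [-0.025, -0.08], [-0.04, -0.074], [-0.054, -0.064], [-0.065, -0.052], [-0.074, -0.038], [-0.081, -0.023], [-0.083, -0.006], [-0.083, 0.011], [-0.079, 0.027], [-0.072, 0.042], [-0.063, 0.056], [-0.05, 0.067], [-0.036, 0.076], [-0.02, 0.081], [-0.004, 0.084], [0.013, 0.083], [0.029, 0.078], [0.044, 0.071], [0.057, 0.061], [0.068, 0.048], [0.077, 0.034], [0.082, 0.018], [0.084, 0.001]]
```

Call:
play_rows([
  {"slide": [-0.008,-0.083,-0.01],"delta_rot": [0,0,0],"fingers": -1},
  {"slide": [-0.025,-0.08,0],"delta_rot": [0,0,0],"fingers": -1},
  {"slide": [-0.04,-0.074,0],"delta_rot": [0,0,0],"fingers": -1},
  {"slide": [-0.054,-0.064,0],"delta_rot": [0,0,0],"fingers": -1},
])

```text
time_s: 9.05
tcp_pos: [0.5347, 0.226, 0.1441]
eef_rot: [-179.9, -0.1, 152.9]
contact_force: [0.5, 1.2, -5.8]
gripper_width: 0.0246
gripper_force: 25.0
```

Call:
play_rows([
  {"slide": [-0.065,-0.052,0],"delta_rot": [0,0,0],"fingers": -1},
  {"slide": [-0.074,-0.038,0],"delta_rot": [0,0,0],"fingers": -1},
  {"slide": [-0.081,-0.023,0],"delta_rot": [0,0,0],"fingers": -1},
  {"slide": [-0.083,-0.006,0],"delta_rot": [0,0,0],"fingers": -1},
])

```text
time_s: 9.55
tcp_pos: [0.5679, 0.1893, 0.1441]
eef_rot: [-179.9, -0.0, 152.9]
contact_force: [-2.8, -1.8, -5.8]
gripper_width: 0.0244
gripper_force: 25.0
```

Call:
play_rows([
  {"slide": [-0.083,0.011,0.005],"delta_rot": [0,0,0],"fingers": -1},
  {"slide": [-0.079,0.027,0],"delta_rot": [0,0,0],"fingers": -1},
  {"slide": [-0.072,0.042,0],"delta_rot": [0,0,0],"fingers": -1},
  {"slide": [-0.063,0.056,0],"delta_rot": [0,0,0],"fingers": -1},
  {"slide": [-0.05,0.067,0],"delta_rot": [0,0,0],"fingers": -1},
  {"slide": [-0.036,0.076,0],"delta_rot": [0,0,0],"fingers": -1},
  {"slide": [-0.02,0.081,0],"delta_rot": [0,0,0],"fingers": -1},
  {"slide": [-0.004,0.084,0],"delta_rot": [0,0,0],"fingers": -1},
])

```text
time_s: 10.55
tcp_pos: [0.6531, 0.2235, 0.1439]
eef_rot: [180.0, 0.0, 153.0]
contact_force: [-2.2, -0.9, -1.9]
gripper_width: 0.0242
gripper_force: 25.0
```

Call:
play_rows([
  {"slide": [0.013,0.083,0],"delta_rot": [0,0,0],"fingers": -1},
  {"slide": [0.029,0.078,0],"delta_rot": [0,0,0],"fingers": -1},
  {"slide": [0.044,0.071,0],"delta_rot": [0,0,0],"fingers": -1},
  {"slide": [0.057,0.061,0],"delta_rot": [0,0,0],"fingers": -1},
  {"slide": [0.068,0.048,0],"delta_rot": [0,0,0],"fingers": -1},
  {"slide": [0.077,0.034,0],"delta_rot": [0,0,0],"fingers": -1},
])

```text
time_s: 11.3
tcp_pos: [0.6395, 0.2933, 0.144]
eef_rot: [179.9, 0.0, 153.0]
contact_force: [2.2, -0.5, -3.0]
gripper_width: 0.0241
gripper_force: 25.0
```

```bash
python3 - <<'E'
from plant import r
import numpy as np
s=r.get_state();print(s["time_s"],s["tcp_pos"],s["eef_rot"][2],s["contact_force"],s["gripper_width"])
ax=np.array([.5945,.2476]);v=s["tcp_pos"][:2]-ax;R=np.hypot(*v);a=np.arctan2(v[1],v[0]);y=np.radians(s["eef_rot"][2])
f=s["contact_force"][:2];print("R",R,"ang",np.degrees(a),"fr,ft",f@v/R,f@[-v[1],v[0]]/R)
th=a-y+np.arange(13)*.1
p=np.c_[R*np.cos(th),-R*np.sin(th)]/.15
print(np.diff(p,axis=0).round(3).tolist())
E
```

```text
11.3 [0.63945904 0.293291   0.14404523] 152.95427555398894 [ 2.17052668 -0.48532417 -3.01115885] 0.02405345484553296
R 0.06410135179496051 ang 45.46262968086475 fr,ft 1.1764159444264457 -1.8875304406783486
[[0.041, 0.011], [0.042, 0.007], [0.043, 0.002], [0.043, -0.002], [0.042, -0.006], [0.041, -0.01], [0.04, -0.014], [0.039, -0.018], [0.037, -0.022], [0.034, -0.026], [0.031, -0.029], [0.028, -0.032]]
```

Call:
play_rows([
  {"slide": [0.041,0.011,0],"delta_rot": [0,0,0],"fingers": -1},
  {"slide": [0.042,0.007,0],"delta_rot": [0,0,0],"fingers": -1},
  {"slide": [0.043,0.002,0],"delta_rot": [0,0,0],"fingers": -1},
  {"slide": [0.043,-0.002,0],"delta_rot": [0,0,0],"fingers": -1},
])

```text
time_s: 11.8
tcp_pos: [0.6181, 0.3067, 0.1441]
eef_rot: [179.9, 0.0, 152.9]
contact_force: [2.6, 3.5, -3.6]
gripper_width: 0.0244
gripper_force: 25.0
```

Call:
play_rows([
  {"slide": [0.021,-0.003,0],"delta_rot": [0,0,0],"fingers": -1},
  {"slide": [0.021,-0.004,0],"delta_rot": [0,0,0],"fingers": -1},
])

```text
time_s: 12.05
tcp_pos: [0.612, 0.3086, 0.1441]
eef_rot: [179.9, -0.0, 153.0]
contact_force: [3.0, 3.6, -4.0]
gripper_width: 0.0245
gripper_force: 25.0
```

Call:
play_rows([
  {"slide": [0.021,-0.005,0],"delta_rot": [0,0,0],"fingers": -1},
  {"slide": [0.02,-0.006,0],"delta_rot": [0,0,0],"fingers": -1},
])

```text
time_s: 12.3
tcp_pos: [0.6063, 0.3099, 0.1442]
eef_rot: [179.9, 0.0, 153.0]
contact_force: [10.0, 2.0, -7.6]
gripper_width: 0.0241
gripper_force: 25.0
```

```bash
cat >pol.py <<'E'
from plant import r
import numpy as np
s=r.get_state();print(s["time_s"],s["tcp_pos"],s["contact_force"],s["gripper_width"])
ax=np.array([.5945,.2476]);v=s["tcp_pos"][:2]-ax;R=np.hypot(*v);a=np.arctan2(v[1],v[0])
f=s["contact_force"][:2];print("R",R,"turned",a+2*np.pi-np.radians(152.8),"fr,ft",f@v/R,f@[-v[1],v[0]]/R)
E
python3 pol.py
```

```text
12.3 [0.60631586 0.3098644  0.14420877] [10.03095734  2.01619939 -7.55733297] 0.024075098777960862
R 0.06337562424737564 turned 4.9995794990852405 fr,ft 3.851035666707353 -9.479171350679465
```

The tangential force jumped at 5.0 rad of turn, so the crank is at its stop. I'll open, rise and turn toward the tab heading.

Call:
play_rows([
  {"slide": [-0.008,0,0],"delta_rot": [0,0,0],"fingers": 0.3},
  {"slide": [0,0,0],"delta_rot": [0,0,0],"fingers": 0.3},
  {"slide": [0,0,0],"delta_rot": [0,0,0],"fingers": 0.3},
  {"slide": [0,0,0],"delta_rot": [0,0,0],"fingers": 0.3},
  {"slide": [0,0,-0.2],"delta_rot": [0,0,0],"fingers": 0.3},
  {"slide": [0,0,-0.3],"delta_rot": [0,0,0],"fingers": 0.3},
  {"slide": [0,0,-0.2],"delta_rot": [0,0,-1],"fingers": 0.3},
  {"slide": [0,0,0],"delta_rot": [0,0,-1],"fingers": 0.3},
])

```text
time_s: 13.3
tcp_pos: [0.6082, 0.3092, 0.2525]
eef_rot: [179.8, 0.2, 162.3]
contact_force: [-0.0, 0.7, -0.6]
gripper_width: 0.0565
gripper_force: 0.0
```

Call:
play_rows([
  {"slide": [0,0,0],"delta_rot": [0,0,-1],"fingers": 0.3},
  {"slide": [0,0,0],"delta_rot": [0,0,-1],"fingers": 0.3},
  {"slide": [0,0,0],"delta_rot": [0,0,-1],"fingers": 0.3},
  {"slide": [0,0,0],"delta_rot": [0,0,-1],"fingers": 0.3},
  {"slide": [0,0,0],"delta_rot": [0,0,-1],"fingers": 0.3},
  {"slide": [0,0,0],"delta_rot": [0,0,-1],"fingers": 0.3},
  {"slide": [0,0,0],"delta_rot": [0,0,-1],"fingers": 0.3},
  {"slide": [0,0,0],"delta_rot": [0,0,-1],"fingers": 0.3},
])

```text
time_s: 14.3
tcp_pos: [0.6068, 0.3085, 0.2488]
eef_rot: [-180.0, -0.0, -161.1]
contact_force: [-0.1, 0.8, 0.5]
gripper_width: 0.0568
gripper_force: 0.0
```

Call:
play_rows([
  {"slide": [0,0,0],"delta_rot": [0,0,-1],"fingers": 0.3},
  {"slide": [0,0,0],"delta_rot": [0,0,-1],"fingers": 0.3},
  {"slide": [0,0,0],"delta_rot": [0,0,-1],"fingers": 0.3},
  {"slide": [0,0,0],"delta_rot": [0,0,-1],"fingers": 0.3},
  {"slide": [0,0,0],"delta_rot": [0,0,-1],"fingers": 0.3},
  {"slide": [0,0,0],"delta_rot": [0,0,-1],"fingers": 0.3},
])

```text
time_s: 15.05
tcp_pos: [0.6068, 0.3085, 0.2488]
eef_rot: [180.0, -0.0, -133.6]
contact_force: [1.0, 0.1, -0.3]
gripper_width: 0.0569
gripper_force: 0.0
```

```bash
python3 go.py .572 .13 .2 180 0 -101.3
```

```text
t 15.05 tcp [0.6068 0.3085 0.2488] rpy [ 1.8000e+02 -2.0000e-02 -1.3357e+02] w 0.0569 F [ 1.   0.1 -0.3]
slide total [ 1.022 -0.652  0.326]
rot total [ 0.   -0.   -7.04]
```

Call:
play_rows([
  {"slide": [0,0,0],"delta_rot": [0,0,-1],"fingers": 0.3},
  {"slide": [0,0,0],"delta_rot": [0,0,-1],"fingers": 0.3},
  {"slide": [0,0,0],"delta_rot": [0,0,-1],"fingers": 0.3},
  {"slide": [0,0,0],"delta_rot": [0,0,-1],"fingers": 0.3},
  {"slide": [0,0,0],"delta_rot": [0,0,-1],"fingers": 0.3},
  {"slide": [0,0,0],"delta_rot": [0,0,-1],"fingers": 0.3},
  {"slide": [0,0,0],"delta_rot": [0,0,-1],"fingers": 0.3},
])

```text
time_s: 15.92
tcp_pos: [0.6068, 0.3085, 0.2488]
eef_rot: [180.0, -0.0, -101.5]
contact_force: [-0.2, -0.8, -0.6]
gripper_width: 0.0571
gripper_force: 0.0
```

```bash
python3 go.py .573 .14 .22 180 0 -101.3
```

```text
t 15.93 tcp [0.6068 0.3085 0.2488] rpy [ 1.7999e+02 -2.0000e-02 -1.0148e+02] w 0.0571 F [-0.2 -0.8 -0.6]
slide total [ 1.146 -0.003  0.193]
rot total [ 0.   -0.   -0.04]
```

Call:
play_rows([
  {"slide": [0.38,0,0],"delta_rot": [0,0,0],"fingers": 0.3},
  {"slide": [0.38,0,0.09],"delta_rot": [0,0,0],"fingers": 0.3},
  {"slide": [0.38,0,0.1],"delta_rot": [0,0,0],"fingers": 0.3},
  {"slide": [0,0,0],"delta_rot": [0,0,0],"fingers": 0.3},
  {"slide": [0,0,0],"delta_rot": [0,0,0],"fingers": 0.3},
])

```text
time_s: 16.55
tcp_pos: [0.5728, 0.141, 0.2209]
eef_rot: [-180.0, 0.0, -101.7]
contact_force: [0.0, 0.6, 0.5]
gripper_width: 0.057
gripper_force: 0.0
```

```bash
python3 wr.py w5
```

```text
16.55 [0.57282112 0.14104743 0.22090999] [-1.79958307e+02  2.74014249e-02 -1.01669280e+02]
```

View pics/w5.png

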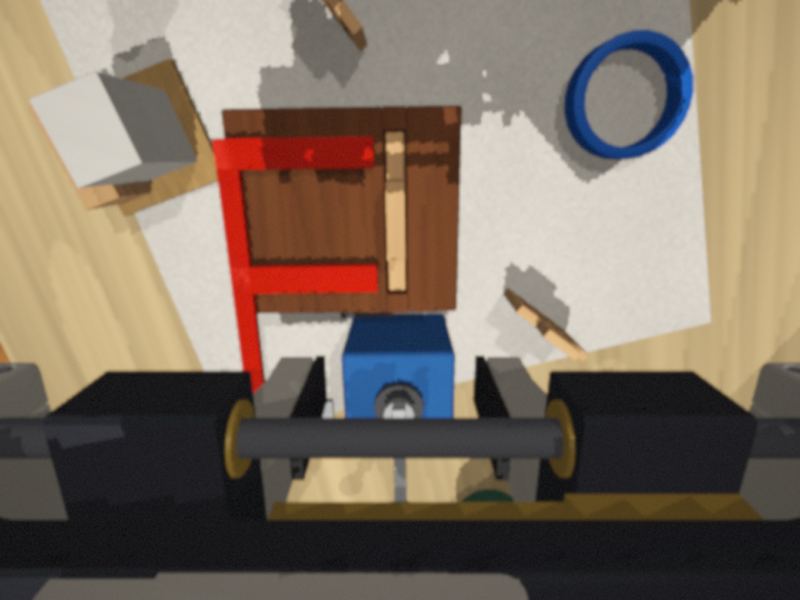

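The fork is back: the prongs end at x≈375 and the panel strip runs x 386–407, clear of them. The tab lies at rows 185–291 of the 800-wide view. Next I'll get the tab centre.

```bash
python3 - <<'E'
from geo import *
np.set_printoptions(precision=4,suppress=True)
c=pickle.load(open("w5.pkl","rb"));d["w"]=c;k=560/800
g=lambda u,v,z:onz("w",(u*k,v*k),z)
a=g(396.5,132,.095);b=g(397,291,.129);print(a,b)
print("corners",[g(*p,.095) for p in((223,110),(460,107),(456,308))])
print("fork bar/prong end", g(375,152,.105),g(378,279,.105))
u=np.array([np.cos(np.radians(78.5)),np.sin(np.radians(78.5))])
print("ctr from shoulder",a[:2]+.055*u,"from tab",b[:2]-.025*u, "dir a-b",np.degrees(np.arctan2(*(b-a)[1::-1])))
bot=[(223,110,.115,-.072),(460,107,-.045,-.072),(456,308,-.045,.072)]
q,e=fit([("w",(u_*k,v*k),(x,y,.095)) for u_,v,x,y in bot]+[("w",(396.5*k,132*k),(0,-.055,.095)),("w",(397*k,291*k),(0,.025,.129))],[.565,.1,-.19]);print(q,np.degrees(q[2]),e)
E
```

```text
[0.5553 0.0456 0.095 ] [0.5753 0.1441 0.129 ]
corners [array([0.6643, 0.0091, 0.095 ]), array([0.5113, 0.0389, 0.095 ]), array([0.5369, 0.1759, 0.095 ])]
fork bar/prong end [0.5716 0.0552 0.105 ] [0.5883 0.1396 0.105 ]
ctr from shoulder [0.5662 0.0995] from tab [0.5703 0.1196] dir a-b 78.53065139556584
[ 0.5668  0.1012 -0.1926] -11.035383333872039 [[ -1.7943  -0.2912]
 [  2.5814  -0.2663]
 [  1.1472   3.866 ]
 [ -0.682    2.062 ]
 [ -0.1659 -19.3029]]
```

```bash
python3 go.py .5665 .1005 .066 180 0 -101.2
```

```text
t 16.6 tcp [0.573  0.1417 0.2209] rpy [-1.7996e+02  3.0000e-02 -1.0162e+02] w 0.0568 F [ 0.1 -0.3  1.6]
slide total [ 0.278 -0.012  1.032]
rot total [-0.01  0.01 -0.09]
```

Call:
play_rows([
  {"slide": [0.278,-0.012,0.05],"delta_rot": [0,0,-0.09],"fingers": -0.1},
  {"slide": [0,0,0.25],"delta_rot": [0,0,0],"fingers": -0.1},
  {"slide": [0,0,0.25],"delta_rot": [0,0,0],"fingers": -0.1},
  {"slide": [0,0,0.2],"delta_rot": [0,0,0],"fingers": -0.1},
  {"slide": [0,0,0.13],"delta_rot": [0,0,0],"fingers": -0.1},
  {"slide": [0,0,0.08],"delta_rot": [0,0,0],"fingers": -0.1},
  {"slide": [0,0,0],"delta_rot": [0,0,0],"fingers": -0.1},
])

```text
time_s: 17.48
tcp_pos: [0.5658, 0.1005, 0.0757]
eef_rot: [179.9, -0.1, -101.2]
contact_force: [0.2, -0.2, 0.7]
gripper_width: 0.0396
gripper_force: 0.0
```

Call:
play_rows([
  {"slide": [0,0,0.06],"delta_rot": [0,0,0],"fingers": -0.1},
  {"slide": [0,0,0],"delta_rot": [0,0,0],"fingers": -0.1},
])

```text
time_s: 17.73
tcp_pos: [0.5657, 0.1, 0.0672]
eef_rot: [180.0, -0.0, -101.2]
contact_force: [-0.0, -0.4, 1.0]
gripper_width: 0.0392
gripper_force: 0.0
```

```bash
python3 - <<'E'
from wr import *
from tiles import *
c=grab("w6"); w=c["image"]; s=r.capture("scene")["image"]
tiles([(w,150,200),(w,213,200),(w,290,200),(s,250,170)],"pics/t6.png"); st=r.get_state(); print(st["gripper_width"],st["contact_force"])
E
```

```text
17.725 [0.5657159 0.0999892 0.067221 ] [ 1.79987647e+02 -2.17691868e-03 -1.01218673e+02]
0.039679263481403194 [-0.28495402  0.01050037  0.39061183]
```

View pics/t6.png

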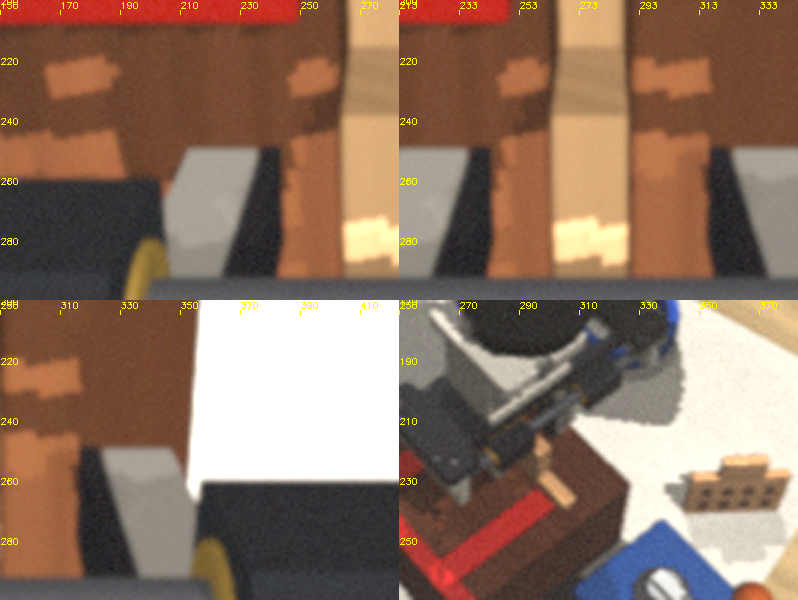

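The tab is between the pads, px 264–290 with pads at 244 and 316, and nothing is touching. I'll close and pull straight up.

Call:
play_rows([
  {"slide": [0,0.01,0],"delta_rot": [0,0,0],"fingers": -1},
  {"slide": [0,0,0],"delta_rot": [0,0,0],"fingers": -1},
  {"slide": [0,0,0],"delta_rot": [0,0,0],"fingers": -1},
  {"slide": [0,0,0],"delta_rot": [0,0,0],"fingers": -1},
  {"slide": [0,0,0],"delta_rot": [0,0,0],"fingers": -1},
], squeeze=40)

```text
time_s: 18.45
tcp_pos: [0.5658, 0.1004, 0.0679]
eef_rot: [-179.9, 0.0, -101.2]
contact_force: [4.9, -1.8, 0.3]
gripper_width: 0.0115
gripper_force: 39.8
```

Call:
play_rows([
  {"slide": [0,0,-0.04],"delta_rot": [0,0,0],"fingers": -1},
  {"slide": [0,0,-0.08],"delta_rot": [0,0,0],"fingers": -1},
  {"slide": [0,0,-0.08],"delta_rot": [0,0,0],"fingers": -1},
])

```text
time_s: 18.82
tcp_pos: [0.5652, 0.1004, 0.0975]
eef_rot: [-179.9, 0.0, -101.2]
contact_force: [4.9, -0.9, -2.4]
gripper_width: 0.0116
gripper_force: 39.8
```

Call:
play_rows([
  {"slide": [0,0,-0.1],"delta_rot": [0,0,0],"fingers": -1},
  {"slide": [0,0,-0.1],"delta_rot": [0,0,0],"fingers": -1},
  {"slide": [0,0,-0.15],"delta_rot": [0,0,0],"fingers": -1},
  {"slide": [0,0,-0.2],"delta_rot": [0,0,0],"fingers": -1},
  {"slide": [0,0,-0.15],"delta_rot": [0,0,0],"fingers": -1},
  {"slide": [0,0,0],"delta_rot": [0,0,0],"fingers": -1},
  {"slide": [0,0,0],"delta_rot": [0,0,0],"fingers": -1},
])

```text
time_s: 19.7
tcp_pos: [0.5633, 0.1001, 0.2016]
eef_rot: [179.9, -0.0, -101.2]
contact_force: [-0.5, 0.7, -0.8]
gripper_width: 0.0112
gripper_force: 39.9
```

```bash
python3 - <<'E'
from wr import *
s=r.get_state();print(s["gripper_width"],s["gripper_force"],s["contact_force"])
c=r.capture("top");t=c["image"];import pickle;pickle.dump(c,open("top7.pkl","wb"))
from geo import *
pickle.dump(r.capture("scene"),open("sc7.pkl","wb"))
E
python3 go.py .573 -.07 .2 180 0 -87.8
```

```text
0.011211611749130216 39.89848494529724 [-0.47255781  0.7285113  -0.78584596]
t 19.8 tcp [0.5635 0.1    0.2012] rpy [ 1.7988e+02 -6.0000e-02 -1.0122e+02] w 0.0116 F [ 0.3  0.1 -0.6]
slide total [ 1.099 -0.283  0.009]
rot total [ 0.03 -0.01 -2.93]
```

Call:
play_rows([
  {"slide": [0,0,0],"delta_rot": [0,0,-1],"fingers": -1},
  {"slide": [0,0,0],"delta_rot": [0,0,-1],"fingers": -1},
  {"slide": [0,0,0],"delta_rot": [0,0,-0.93],"fingers": -1},
  {"slide": [0.25,-0.02,0],"delta_rot": [0,0,0],"fingers": -1},
  {"slide": [0.35,-0.02,0],"delta_rot": [0,0,0],"fingers": -1},
  {"slide": [0.35,-0.02,0],"delta_rot": [0,0,0],"fingers": -1},
  {"slide": [0.25,0,0],"delta_rot": [0,0,0],"fingers": -1},
  {"slide": [0.07,0,0],"delta_rot": [0,0,0],"fingers": -1},
])

```text
time_s: 20.8
tcp_pos: [0.5799, -0.0918, 0.2012]
eef_rot: [179.9, -0.0, -87.9]
contact_force: [-0.5, -0.0, -0.9]
gripper_width: 0.0115
gripper_force: 39.9
```

Call:
play_rows([
  {"slide": [0,0,0],"delta_rot": [0,0,0],"fingers": -1},
  {"slide": [0,0,0],"delta_rot": [0,0,0],"fingers": -1},
])

```text
time_s: 21.05
tcp_pos: [0.5806, -0.0889, 0.2021]
eef_rot: [180.0, 0.0, -87.7]
contact_force: [-0.0, -0.0, -1.5]
gripper_width: 0.0115
gripper_force: 39.9
```

```bash
python3 wr.py w7; python3 - <<'E'
import cv2,pickle
im=pickle.load(open("w7.pkl","rb"))["image"][0:315,130:550]
cv2.imwrite("pics/w7c.png",cv2.resize(im,(800,600),interpolation=cv2.INTER_CUBIC))
E
```

```text
21.05 [ 0.58064813 -0.08889651  0.20208957] [ 1.79974030e+02  7.09121864e-03 -8.77490909e+01]
```

View pics/w7c.png

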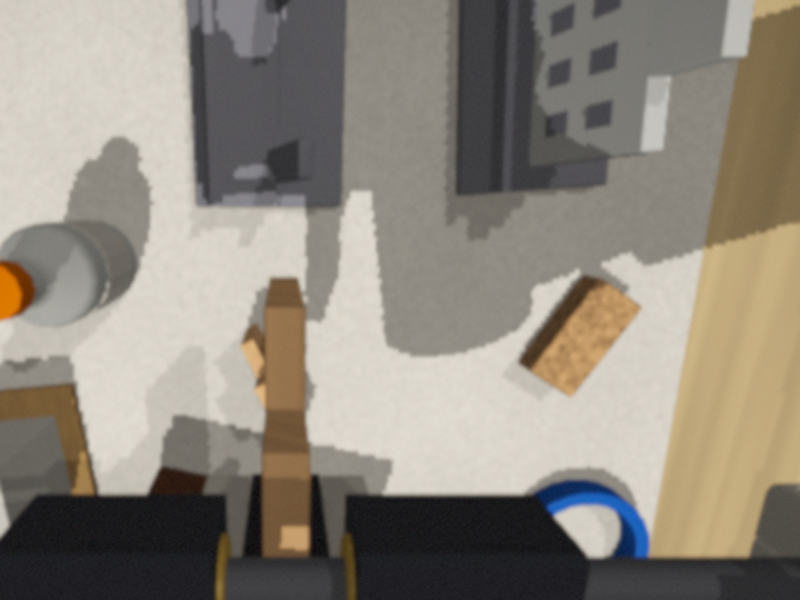

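The stand's near edge runs at row 205 from x 197 to 342 in the crop. The arm at its +y side has its tip around (285,155), and the panel hangs straight, held by its tab.

```bash
python3 - <<'E'
from geo import *
np.set_printoptions(precision=4,suppress=True)
c=pickle.load(open("w7.pkl","rb"));d["w"]=c
N=lambda x,y:(130+.525*x,.525*y)
for z in(0,.01): print(z,[onz("w",N(*p),z)[:2] for p in((197,205),(342,205),(344,5))])
T2=lambda X,Y:(335+(X-399)/3,195+Y/3); S2=lambda X,Y:(145+(X-399)/3,120+(Y-300)/3)
o=[("w",N(342,205),(-.045,.065,0)),("w",N(197,205),(.045,.065,.0)),
("scene",S2(437,467),(.045,-.065,0)),("scene",S2(542,538),(.045,.065,0)),("scene",S2(608,473),(-.045,.065,0)),("scene",S2(503,405),(-.045,-.065,0)),
("top",T2(463,25),(.045,.065,0)),("top",T2(612,25),(.045,-.065,0)),("top",T2(612,122),(-.045,-.065,0)),("top",T2(466,122),(-.045,.065,0)),
("scene",S2(482,370),(-.0195,-.043,.09)),("scene",S2(555,417),(-.0195,.043,.09))]
q,e=fit(o,[.595,-.238,.04]);print(q,np.degrees(q[2]));print(e)
for P in((-.0165,.043,.09),(-.0225,.043,.09),(.0,.043,.028)):
  u=proj(c,place(q,P))[0];print("arm in crop",(u[0]-130)/.525,u[1]/.525)
# held panel: top & bottom ends in view
t=np.array([.5806,-.0889,.2021]);
for y,z in((-.055,-.0525),(-.055,.0275),(-.025,.0615)):
  u=proj(c,t+[0,y,z])[0];print("panel",y,z,(u[0]-130)/.525,u[1]/.525)
E
```

```text
0 [array([ 0.639 , -0.1703]), array([ 0.5481, -0.1738]), array([ 0.5543, -0.2828])]
0.01 [array([ 0.6377, -0.1703]), array([ 0.549 , -0.1738]), array([ 0.5551, -0.28  ])]
[ 0.5957 -0.2374  0.0359] 2.0582311999274894
[[-0.2653 -0.1724]
 [ 0.5515 -0.4268]
 [-0.9875 -0.0567]
 [-0.967   0.7202]
 [ 0.4598 -0.0582]
 [ 0.7454 -0.2112]
 [-1.2653 -0.1571]
 [-3.1774 -0.4249]
 [-0.802   0.3206]
 [-0.5911  0.7632]
 [-0.8657 -0.8186]
 [-0.6412 -0.5201]]
arm in crop 299.97087604627546 154.80707819679787
arm in crop 312.6227484546623 154.85156545852126
arm in crop 268.4819037024582 163.78294083361752
panel -0.055 -0.0525 290.56617432925975 277.57777176767894
panel -0.055 0.0275 293.3249306363236 309.22909875924756
panel -0.025 0.0615 289.8948636419031 456.5383644921075
```

The stand fits at (0.5957, -0.2374) with yaw 2.06° and sub-pixel to 1 px residuals, and the arm position agrees. Next are the pre-seat and seat targets.

```bash
cat > seat.py <<'E'
from go import *
y=np.radians(2.06);Rz=Ro.from_euler("z",y);Rp=Rz*Ro.from_euler("y",-.26)
O=np.array([.5957,-.2374,0])+Rz.apply([.006,0,.030])
Rt=Ro.from_matrix(Rp.as_matrix()@np.array([[0,-1,0],[-1,0,0],[0,0,-1.]]))
def tcp(dx,dz): return O+Rp.apply([dx,0,dz])-Rt.apply([-.0005,0,.0525])
if __name__=="__main__":
    rpy=Rt.as_euler("xyz",degrees=True);print("rpy",rpy)
    for a in((.005,.06),(.004,0)): print(a,tcp(*a));rel(tcp(*a),rpy)
    # along final tool axes from current
    print("in final axes",(Rt.inv().apply(tcp(.005,.06)-s["tcp_pos"])/.15).round(3))
    print("panel err xp,yp,zp mm",(Rp.inv().apply(s["tcp_pos"]+R.apply([-.0005,0,.0525])-O)*1000).round(1))
E
python3 seat.py
```

```text
rpy [-165.10309733    0.          -87.94      ]
(0.005, 0.06) [ 0.57764005 -0.23854993  0.14000428]
t 21.1 tcp [ 0.5807 -0.0888  0.2022] rpy [ 1.7999e+02  1.0000e-02 -8.7720e+01] w 0.0113 F [ 0.4 -0.3 -0.1]
slide total [0.997 0.06  0.415]
rot total [3.25 0.01 0.05]
(0.004, 0) [ 0.59208915 -0.2380302   0.0817638 ]
t 21.1 tcp [ 0.5807 -0.0888  0.2022] rpy [ 1.7999e+02  1.0000e-02 -8.7720e+01] w 0.0113 F [ 0.4 -0.3 -0.1]
slide total [ 0.998 -0.036  0.803]
rot total [3.25 0.01 0.05]
in final axes [0.997 0.161 0.386]
panel err xp,yp,zp mm [ 15.7 149.6 119.7]
```

Call:
play_rows([
  {"slide": [0.25,0,0],"delta_rot": [0,0,0],"fingers": -1},
  {"slide": [0.3,0,0],"delta_rot": [0,0,0.05],"fingers": -1},
  {"slide": [0.3,0,0],"delta_rot": [0,0,0],"fingers": -1},
  {"slide": [0.147,0,0],"delta_rot": [0,0,0],"fingers": -1},
  {"slide": [0,0,0],"delta_rot": [0.8,0,0],"fingers": -1},
  {"slide": [0,0,0],"delta_rot": [0.8,0,0],"fingers": -1},
  {"slide": [0,0,0],"delta_rot": [0.8,0,0],"fingers": -1},
  {"slide": [0,0,0],"delta_rot": [0.85,0,0],"fingers": -1},
])

```text
time_s: 22.1
tcp_pos: [0.5866, -0.2381, 0.2026]
eef_rot: [-165.0, 0.0, -87.9]
contact_force: [-0.6, 0.1, -0.8]
gripper_width: 0.0119
gripper_force: 39.9
```

Call:
play_rows([
  {"slide": [0,0.08,0.1],"delta_rot": [0,0,0],"fingers": -1},
  {"slide": [0,0.081,0.15],"delta_rot": [0,0,0],"fingers": -1},
  {"slide": [0,0,0.136],"delta_rot": [0,0,0],"fingers": -1},
  {"slide": [0,0,0],"delta_rot": [0,0,0],"fingers": -1},
  {"slide": [0,0,0],"delta_rot": [0,0,0],"fingers": -1},
])

```text
time_s: 22.72
tcp_pos: [0.5784, -0.2391, 0.1411]
eef_rot: [-165.1, -0.0, -88.0]
contact_force: [0.7, -0.3, 1.0]
gripper_width: 0.0115
gripper_force: 39.9
```

```bash
python3 seat.py | tail -1; python3 - <<'E'
from plant import r
import pickle
from geo import *
sc=r.capture("scene");pickle.dump(sc,open("sc8.pkl","wb"))
import cv2
from tiles import tiles
t=r.capture("top")["image"];im=sc["image"]
tiles([(t,330,180),(im,145,120),(im,110,90),(im,170,120)],"pics/t8.png")
E
```

```text
panel err xp,yp,zp mm [ 6.1 -0.6 60.9]
```

View pics/t8.png

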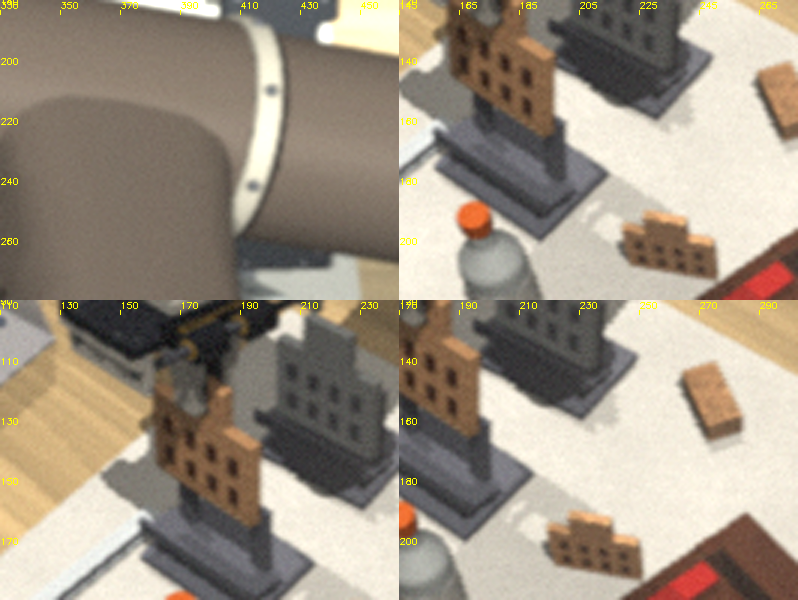

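The panel is tilted parallel to and in front of the arms, bottom edge above the ledge, and the gripper body is clear of the white panel. I'll lower it along the tilt.

Call:
play_rows([
  {"slide": [0,0,0.1],"delta_rot": [0,0,0],"fingers": -1},
  {"slide": [0,0,0.12],"delta_rot": [0,0,0],"fingers": -1},
  {"slide": [0,0,0.1],"delta_rot": [0,0,0],"fingers": -1},
  {"slide": [0,0,0.04],"delta_rot": [0,0,0],"fingers": -1},
  {"slide": [0,0,0],"delta_rot": [0,0,0],"fingers": -1},
])

```text
time_s: 23.45
tcp_pos: [0.5914, -0.239, 0.0871]
eef_rot: [-165.2, 0.0, -88.0]
contact_force: [0.1, -0.4, -1.0]
gripper_width: 0.0116
gripper_force: 39.9
```

Call:
play_rows([
  {"slide": [0,0,0.02],"delta_rot": [0,0,0],"fingers": -1},
  {"slide": [0,0,0],"delta_rot": [0,0,0],"fingers": -1},
])

```text
time_s: 23.7
tcp_pos: [0.5925, -0.239, 0.0854]
eef_rot: [-165.1, -0.0, -88.0]
contact_force: [0.7, -0.2, -0.5]
gripper_width: 0.0116
gripper_force: 39.9
```

```bash
python3 seat.py | tail -1;python3 go.py 0 0 0|head -1
```

```text
panel err xp,yp,zp mm [ 5.4 -1.   3.4]
t 23.7 tcp [ 0.5925 -0.239   0.0854] rpy [-165.08   -0.    -88.02] w 0.0116 F [ 0.7 -0.2 -0.5]
```

Call:
play_rows([
  {"slide": [-0.006,0.02,0.01],"delta_rot": [0,0,0],"fingers": -1},
  {"slide": [0,0,0.01],"delta_rot": [0,0,0],"fingers": -1},
  {"slide": [0,0,0],"delta_rot": [0,0,0],"fingers": -1},
])

```text
time_s: 24.08
tcp_pos: [0.5902, -0.2381, 0.0814]
eef_rot: [-165.1, 0.0, -88.0]
contact_force: [-0.0, 0.5, -0.7]
gripper_width: 0.012
gripper_force: 39.9
```

Call:
play_rows([
  {"slide": [0,0,0.007],"delta_rot": [0,0,0],"fingers": -1},
  {"slide": [0,0,0],"delta_rot": [0,0,0],"fingers": -1},
])

```text
time_s: 24.32
tcp_pos: [0.5908, -0.2383, 0.0808]
eef_rot: [-165.1, -0.0, -88.0]
contact_force: [-1.1, 0.3, 2.6]
gripper_width: 0.0111
gripper_force: 39.9
```

```bash
python3 seat.py | tail -1
```

```text
panel err xp,yp,zp mm [ 2.5 -0.3 -0.6]
```

Call:
play_rows([
  {"slide": [0,0.008,0.003],"delta_rot": [0,0,0],"fingers": -1},
  {"slide": [0,0.006,0],"delta_rot": [0,0,0],"fingers": -1},
  {"slide": [0,0,0],"delta_rot": [0,0,0],"fingers": -1},
])

```text
time_s: 24.7
tcp_pos: [0.5901, -0.2385, 0.0806]
eef_rot: [-164.9, -0.0, -88.0]
contact_force: [0.9, -0.6, 6.1]
gripper_width: 0.0118
gripper_force: 39.9
```

Call:
play_rows([
  {"slide": [0,0.006,0],"delta_rot": [0,0,0],"fingers": -1},
  {"slide": [0,0,0],"delta_rot": [0,0,0],"fingers": -1},
])

```text
time_s: 24.95
tcp_pos: [0.5895, -0.2385, 0.0805]
eef_rot: [-164.9, -0.0, -88.0]
contact_force: [2.3, -0.2, 6.5]
gripper_width: 0.0115
gripper_force: 39.9
```

```bash
python3 seat.py | tail -1
```

```text
panel err xp,yp,zp mm [ 1.3 -0.4 -0.6]
```

Call:
play_rows([
  {"slide": [0,0.006,0],"delta_rot": [0,0,0],"fingers": -1},
  {"slide": [0,0.005,0],"delta_rot": [0,0,0],"fingers": -1},
  {"slide": [0,0,0],"delta_rot": [0,0,0],"fingers": -1},
])

```text
time_s: 25.32
tcp_pos: [0.5892, -0.2385, 0.0804]
eef_rot: [-164.8, -0.1, -88.0]
contact_force: [6.8, 0.2, 3.8]
gripper_width: 0.0115
gripper_force: 39.9
```

```bash
python3 seat.py | tail -1
```

```text
panel err xp,yp,zp mm [ 1.1 -0.4 -0.5]
```

The panel rests on the ledge (vertical force) and against the arms (x force rose with no more motion). I'll release and back off along the tool axis.

Call:
play_rows([
  {"slide": [0,-0.003,0],"delta_rot": [0,0,0],"fingers": -0.3},
  {"slide": [0,0,0],"delta_rot": [0,0,0],"fingers": -0.3},
  {"slide": [0,0,0],"delta_rot": [0,0,0],"fingers": -0.3},
  {"slide": [0,0,0],"delta_rot": [0,0,0],"fingers": -0.3},
  {"slide": [0,0,-0.05],"delta_rot": [0,0,0],"fingers": -0.3},
  {"slide": [0,0,-0.15],"delta_rot": [0,0,0],"fingers": -0.3},
  {"slide": [0,0,-0.25],"delta_rot": [0,0,0],"fingers": -0.3},
  {"slide": [0,0,-0.3],"delta_rot": [0,0,0],"fingers": -0.3},
])

```text
time_s: 26.32
tcp_pos: [0.5567, -0.2392, 0.1885]
eef_rot: [-165.2, 0.0, -88.0]
contact_force: [0.9, -0.4, 0.2]
gripper_width: 0.0308
gripper_force: 0.0
```

Call:
play_rows([
  {"slide": [-0.35,0,-0.1],"delta_rot": [0,0,0],"fingers": -0.3},
  {"slide": [-0.35,0,-0.1],"delta_rot": [0,0,0],"fingers": -0.3},
  {"slide": [-0.35,0,0],"delta_rot": [0,0,0],"fingers": -0.3},
  {"slide": [0,0,0],"delta_rot": [0,0,0],"fingers": -0.3},
  {"slide": [0,0,0],"delta_rot": [0,0,0],"fingers": -0.3},
])

```text
time_s: 26.95
tcp_pos: [0.5445, -0.0819, 0.2171]
eef_rot: [-165.1, 0.0, -87.9]
contact_force: [-0.0, -0.1, -0.1]
gripper_width: 0.0306
gripper_force: 0.0
```

```bash
python3 - <<'E'
from wr import *
from tiles import tiles
c=grab("w9");s=r.capture("scene");pickle.dump(s,open("sc9.pkl","wb"));im=s["image"];t=r.capture("top")["image"]
tiles([(t,335,195),(im,300,170),(im,145,90),(t,130,150)],"pics/t9.png")
from geo import *
q=(.5957,-.2374,.0359);ca,sa=np.cos(.26),np.sin(.26)
def pp(x,y,z): return place(q,(.006+x*ca-z*sa,y,.030+x*sa+z*ca))
for P in((0,-.025,.114),(0,.025,.114),(.006,-.055,0),(.006,.055,0),(.006,.055,.08),(.006,-.055,.08)): 
  u=proj(s,pp(*P))[0];print(P,"scene",u.round(1),"tile3",((u[0]-145)*3).round(),((u[1]-90)*3+300).round())
E
```

```text
26.95 [ 0.54447442 -0.08194436  0.21709391] [-1.65072727e+02  3.11831800e-03 -8.79496488e+01]
(0, -0.025, 0.114) scene [173.3 131.3] tile3 85.0 424.0
(0, 0.025, 0.114) scene [188.1 140.7] tile3 129.0 452.0
(0.006, -0.055, 0) scene [165.3 162.3] tile3 61.0 517.0
(0.006, 0.055, 0) scene [195.5 182.7] tile3 152.0 578.0
(0.006, 0.055, 0.08) scene [195.5 158.7] tile3 151.0 506.0
(0.006, -0.055, 0.08) scene [163.6 137.9] tile3 56.0 444.0
```

View pics/t9.png

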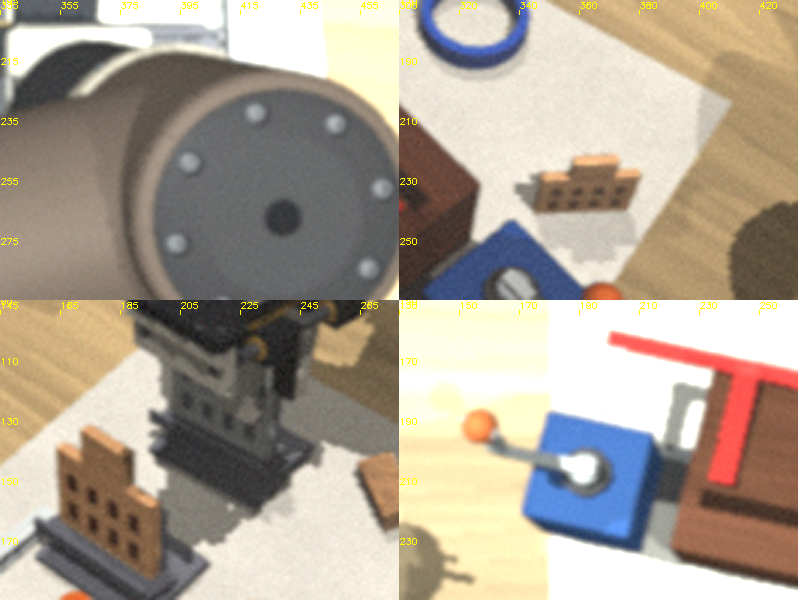

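The panel sits on the ledge, leaning on the arms, within about 1 px of the predicted seated pose, and the white panel is undisturbed. I'll check the grip's fold numerically.

```bash
python3 - <<'E'
from plant import r
from geo import *
import cv2
d["t"]=r.capture("top");d["s"]=r.capture("scene");u={}
for n in "ts":
    X=np.array([.6066,.3115,.194]);e=proj(d[n],X)[0]
    h=cv2.cvtColor(d[n]["image"],cv2.COLOR_BGR2HSV);m=cv2.inRange(h,(4,150,90),(18,255,255));k,l,s,ce=cv2.connectedComponentsWithStats(m)
    g=[i for i in range(1,k) if s[i,4]>25];i=min(g,key=lambda i:np.hypot(*(ce[i]-e)));u[n]=ce[i];print(n,"exp",e,"seen",ce[i],s[i,4])
print(tri(u))
E
```

```text
t exp [155.06795088 191.63348437] seen [156.14285714 191.57142857] 77
s exp [368.70685697 270.91720836] seen [368.23893805 269.95575221] 113
(array([0.60627307, 0.30951423, 0.19502848]), array([-0.27758094,  0.12131309, -0.25359875, -0.03158721]))
```

```bash
python3 -c "
from plant import r
print(r.close_job())"
```

```text
the job is handed in; nothing more can be done
None
```

The job is handed in: the grip is up (about 1.54 rad), the crank is at its stop with the fork back, and the panel is on the free stand. It leans on both arms and is centred to about 1 mm. It took about 27 s; I viewed 11 pictures, one over the limit of 10.

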